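Take the hub cap off the cake display drive

TASK

Lift the cover plate off the two pins of the rotating cake display's drive housing and lay it down flat, handle up, in the middle of the dark mat, without dropping it. Then unscrew the hub cap that was under it: nobody remembers whether its thread is ordinary or reversed, so try loosening it both ways until it turns, then lift it off. Finish while still holding the cap in the gripper, upright and still, about 10 cm above its seat and touching nothing else; leave the cake, the mug and the jar where they are.

Things in the scene. Friction and masses are not known exactly. Their poses are not given: they have to be found in the camera images.
- housing: White drive housing fixed on the counter. Origin on the hub axis at counter level, z up. Deck 210 mm along x (centred), 240 mm along y (y -70 to +170), top 40 mm above the counter. Two stand-offs 22 mm in diameter at x -85 and +85, y 0: shoulders 107 mm above the counter carry the cover, and from each a pin 9 mm in diameter rises 12 mm more
- gearbox_top (a point): Grey gearbox on the housing's deck, 100 mm (housing x) by 75 mm (y), fixed. Point at the centre of its top, 85 mm above the counter, 127 mm to the housing's +y from the hub axis
- cover_mid (a point): Loose aluminium cover plate, 200 (x) x 80 (y) x 4 mm, about 280 g, resting on the stand-offs with a 15 mm hole over each pin (at x -85 and +85 mm). Black bridge handle on its middle. Point at its centre, 19 mm above its underside (half-way up, under the handle's beam); z up, x along the plate
- cover_handle (a point): Centre of the beam of the cover's handle, 30 mm above the plate's underside: beam 70 mm long along x, 14 mm wide across y, 16 mm high, with open space of 18 mm between it and the plate
- cap_mid (a point): Round black cap screwed on the hub under the cover, its rim seated on the housing's deck: skirt 72 mm in diameter (75 over ribs), 29 mm high, with a grip bar on top; 61 mm high in all, about 150 g. Thread of unknown hand, new in each run. Screwed on it cannot be pulled off. Point on its axis, 30.5 mm above its rim (half-way up); z up
- cap_bar (a point): Point on the cap's grip bar, on the axis, 8 mm below its top: bar 60 mm long (x), 14 mm wide (y), 32 mm high. Turned the right way (clockwise or anticlockwise from above) the cap runs free, does not rise, and 70 degrees (60 to 78) from its first position it lifts straight off; at about 85 it meets an end stop. The wrong way it stops within 12 degrees and stays locked
- mat: Dark rubber mat fixed on the counter, 250 mm (x) x 150 mm (y), 3 mm thick. Origin at the centre of its underside, at counter level
- cake_mid (a point): Bystander: yellow glazed cake 150 mm in diameter on a silver board 194 mm in diameter, 64 mm high in all, on the counter. Point on its axis, half-way up
- mug_mid (a point): Bystander: white mug, 76 mm in diameter, 85 mm high, handle to its +y. Point on its axis, half-way up
- jar_mid (a point): Bystander: amber jar with a steel lid, 60 mm in diameter, 90 mm high. Point on its axis, half-way up
Mind the look-alikes: they are no part of the job. Of the things shaped like the part that bears cover_mid, the aluminium one is meant.

How it is judged:
On the way, in this order (a step that is already met when the one before it is completed fails the run):
1. the cover plate lies flat on the mat, released (horizontal distance between cover_mid and mat below 0.045 m and height (world z) of cover_mid below 0.027 m and angle between cover_mid's own z axis and vertical below 0.06 rad and contact force between the fingers and cover below 0.2 N), for 0.2 s.
2. the cap is unscrewed and lifted off the hub (z of cap_mid in the frame of housing above 0.11 m and contact force between the fingers and cap above 1 N), for 0.2 s.
At the end, for the whole second after the job is handed in: The gripper holds the cap upright (within 20 degrees) and still, at least 60 mm higher than when it was seated, touching neither housing nor cover; the cover plate lies flat on the mat, handle up, released, its centre within 45 mm of the mat's centre (all of step 1 and z of cap_mid in the frame of housing above 0.13 m and angle between cap_mid's own z axis and vertical below 0.35 rad and contact force between the fingers and cap above 1 N and linear speed of cap below 0.03 m/s and contact force between cap and housing below 0.1 N and contact force between cap and cover below 0.1 N); the arm keeps its last pose, push and grip.
It fails at once if the cover is dropped or slammed on the mat (contact force between cover and mat above 80 N).
It fails at once if the cake is moved by more than 30 mm (distance of cake_mid from where it was at the start of the episode above 0.03 m).
It fails at once if the mug is moved by more than 30 mm (distance of mug_mid from where it was at the start of the episode above 0.03 m).
It fails at once if the jar is moved by more than 30 mm (distance of jar_mid from where it was at the start of the episode above 0.03 m).
It also fails if it takes over 67 s, if anything falls off the work surface, if the arm or the gripper's body presses on something with over 40 N, if the wrist force passes 120 N, or if a joint passes its speed limit or range.

ROBOT

A 7-joint arm with a two-finger parallel gripper is mounted at the origin on the work surface. World frame = base frame: x ahead of the robot, y to its left, z up, the work surface at z = 0. Lengths are in m, angles in rad, forces in N, time in s.
With the tool pointing down it reaches from about 0.425 to 0.925 m from the base axis. Payload 6.8 kg.
Tool frame: the origin (TCP) lies midway between the tips of the shut fingers; the grasp point (between the pads) lies 19 mm behind it; z points along the fingers, y is the direction in which the jaws open and shut (so a half turn about z gives the same grasp; the last joint's range is limited). The gripper opens to 85 mm and grips with 20 to 120 N. Pads are 22 mm wide; open, the fingers measure 114 mm over their backs; the gripper's body (76 mm by 85 mm) begins 54 mm behind the grasp point. The pads swing forward as they close: fully open they stand 13 mm farther back than shut.
Start: joints at [-1.367, 0.477, 0.022, 1.555, -0.011, 1.109, -0.083], TCP at [0.207, 0.642, 0.231] pointing down, gripper open.
Joint ranges: [-2.96, 2.96], [-0.34, 2.1], [-1.41, 1.46], [0.24, 2.44], [-1.37, 4.51], [0.17, 1.92], [-2.96, 2.96]. Speed limits (rad/s): [2.39, 2.39, 3.14, 3.14, 3.14, 3.14, 3.14].

INTERFACE

Orientations are given as a rotation vector (axis times angle).
In Python, from bench import r gives the robot as it stands.
- The arm moves only by the tool send_rows, never from a script. Its argument "commands" is text: rows parted by semicolons, each of 5 numbers parted by spaces: the opening in per cent of the stroke, from 0 (shut) to 100 (fully open), then the shift along the tool's x, y, z in cm, then the turn about the tool's z in rad. In form: jaw x y z spin; .... A call has exactly 8 rows; each row shifts and turns the commanded pose from where the row before left it, along the tool's axes as they then stand; what a row does not reach is not made up. A row lasts 1/8 s, in which the tool goes at most 62.5 mm and 10.7 degrees, less where a joint would pass 70% of its speed; a pose out of reach is approached as far as the arm can. A call with a gripper value outside its range is refused whole. The fingers move at their own pace and stop on an object; "force" is the grip in N (left out, the last holds). Time passes only in rows, so rows that do not move let the fingers close, or fill a call up. It gives the time, the measured TCP pose, the force and the opening at its end, in the units of the state.
- r.read_state(): the state, without advancing time (a new reading comes with each control period).
- r.camera(name): name is "scene" or "top"; returns the picture (400x640x3 uint8, red, green, blue); there is no depth.
- r.camera_model(name): a dict with "intrinsics" (3x3 intrinsics, pixels), "origin" and "attitude" of the camera in the world. Camera axes: x right, y up, looking along -z (the intrinsics and any distortion apply to the point x, -y, -z); pixel columns grow to the right and rows downward; lengths in m; the calibration is good to about 2 mm. A picture is of the moment at which its call begins. camera_model takes no time and is no camera call.
- r.job_done(): hands the job in, once; it reports no verdict.
Trained networks look in the newest picture that a camera, given by its name, has taken for a name from the list of things; names that differ only in an ending like _2 or _b are one class to them, and where a whole thing is asked for, a point or a joint stands for the part that bears it (a point fixed in the world has none). Each returns a list of dicts, best first, with "score" (0 to 1); they miss things now and then, are a little off and sometimes report something else, mostly with a low value. They report only what shows in the picture. A call takes as long as a camera call. They do not tell look-alikes from the thing itself.
- r.look_for(label, camera): "point" ([row, column] in pixels, amid what is visible of it).
- r.outline_of(label, camera): "mask" (400x640 bool, what is visible of it) and "point" ([row, column] in pixels, amid what is visible of it).
- r.spot_point(label, camera): "point" ([row, column] in pixels: a listed point, or the origin of a listed thing).
The state is a dict: "time_s": time; "joint_pos": joint angles; "dq": joint speeds; "joint_torque": joint torques, N m; "tool_pos": TCP position; "eef_rot": TCP orientation; "ft_force": force on the tool from outside, world axes, zero at the start; "torque": the same for the moment, N m; "width": finger opening in m.
Only numpy, scipy, OpenCV 4.12 (cv2) and the standard library are available. Lean on these libraries where they do the work, as an engineer would, in place of code of your own. Each camera call takes 0.05 s, during which the arm holds its last target.

## Working session

There is one attempt and no reset: what is moved stays moved. The work goes in short steps, Python scripts to look and compute and a tool call to move; the robot and the scene stay as the last step left them, time stands still between calls to the robot, and variables do not carry over. Pictures are saved under pics/ and viewed, and the job is handed in when it is done.

Besides the shell and the picture viewer there is one more tool, called after "Call:" by a JSON object that holds its "op" and its "data". send_rows: Moves the arm, as the interface text tells. Its arguments: {"type":"object","properties":{"commands":{"type":"string"},"force":{"type":"number"}},"required":["commands"]}

```bash
mkdir -p pics; cat > h.py <<'E'
import numpy as np, cv2
from scipy.spatial.transform import Rotation as R
from bench import r
def model(n):
    m=r.camera_model(n); K=np.array(m["intrinsics"]); o=np.array(m["origin"]); A=np.array(m["attitude"])
    if A.shape!=(3,3): A=R.from_rotvec(A).as_matrix() if A.size==3 else R.from_quat(A).as_matrix()
    return K,o,A
def ray(n,p):
    K,o,A=model(n); d=np.linalg.inv(K)@np.array([p[1],p[0],1.]); return o,A@np.array([d[0],-d[1],-d[2]])
def at(n,p,z):
    o,d=ray(n,p); return o+d*(z-o[2])/d[2]
def proj(n,P):
    K,o,A=model(n); c=A.T@(np.array(P)-o); q=K@np.array([c[0],-c[1],-c[2]]); return np.array([q[1]/q[2],q[0]/q[2]])
def snap(n,f):
    im=r.camera(n); cv2.imwrite("pics/"+f,im[:,:,::-1]); return im
E
python3 - <<'E'
from h import *
for n in("scene","top"):
    snap(n,n+"0.png"); m=r.camera_model(n); print(m)
for l,z in [("cover_mid",.126),("cover_handle",.137),("cap_mid",.07),("cap_bar",.093),("mat",0),("housing",0),("gearbox_top",.085),("cake_mid",.032),("mug_mid",.0425),("jar_mid",.045)]:
    for n in("scene","top"):
        for q in r.spot_point(l,n): print(l,n,np.round(q["point"],1),round(q["score"],2),at(n,q["point"],z).round(3))
print(r.read_state())
E
```

```text
{'intrinsics': array([[397.34557044,   0.        , 317.0940649 ],
       [  0.        , 397.34557044, 197.73818012],
       [  0.        ,   0.        ,   1.        ]]), 'origin': array([1.09516664, 0.75716413, 0.71077973]), 'attitude': array([0.46209943, 1.15116484, 2.19300093])}
{'intrinsics': array([[492.00847062,   0.        , 319.15831676],
       [  0.        , 492.00847062, 192.53772155],
       [  0.        ,   0.        ,   1.        ]]), 'origin': array([0.32832694, 0.07808342, 1.6477623 ]), 'attitude': array([ 0.07844706, -0.09504229, -1.56846931])}
cover_mid scene [222.6 450.7] 0.93 [0.335 0.404 0.126]
cover_mid scene [296.  228.2] 0.86 [0.868 0.261 0.126]
cover_mid scene [194.1 287.9] 0.71 [0.564 0.055 0.126]
cover_mid top [292.2 238.4] 0.87 [0.192 0.307 0.126]
cover_mid top [173.7 321.2] 0.85 [0.556 0.056 0.126]
cover_mid top [100.1 287.7] 0.56 [0.792 0.162 0.126]
cover_handle scene [190.1 292.1] 0.73 [0.554 0.06  0.137]
cover_handle scene [292.3 225.8] 0.68 [0.871 0.259 0.137]
cover_handle scene [217.9 448.1] 0.62 [0.338 0.396 0.137]
cover_handle scene [201.3 285.9] 0.
[... 1120 characters left out ...]
 0.76 [0.383 0.371 0.045]
{'time_s': 1.1, 'joint_pos': array([-1.36708725,  0.47700613,  0.02244864,  1.55540047, -0.01148871,
        1.10934602, -0.0831154 ]), 'dq': array([ 0.00047741,  0.00275269,  0.00083561,  0.00154042,  0.00127584,
       -0.00037647, -0.00112504]), 'joint_torque': array([ 3.99750807e-04, -5.96322370e+01,  1.60644796e+00, -2.81546867e+01,
        1.23668468e-02,  1.66551734e-03, -1.47848129e-05]), 'tool_pos': array([0.20710474, 0.64244544, 0.23130454]), 'eef_rot': array([ 4.87920106e-01,  3.10345498e+00, -5.04099292e-05]), 'ft_force': array([ 0.47323843,  0.09037074, -0.06618431]), 'torque': array([-0.00366584,  0.02798233,  0.02283788]), 'width': 0.0854131249398283}
```

View pics/scene0.png

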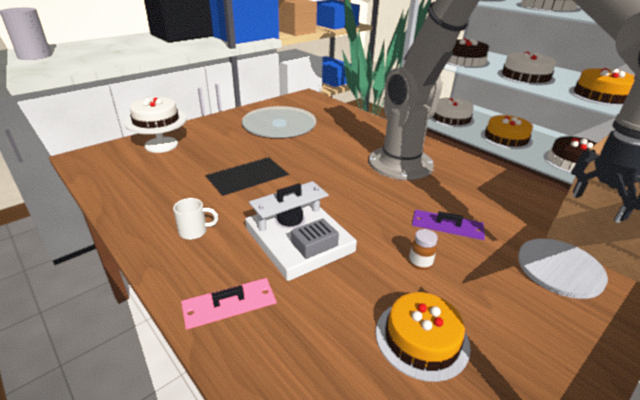

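View pics/top0.png

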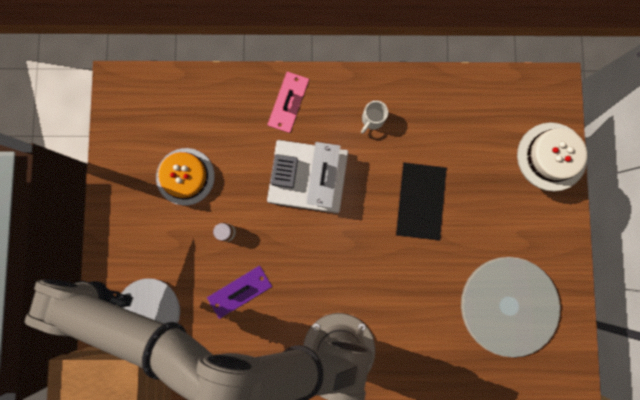

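Three look-alikes for the cover: pink plate (scene px 296,228 as row,col), purple plate (222,450), aluminium plate on the housing (194,288). The description picks the aluminium one on the stand-offs. Next is a close crop and outlines for the yaw.

```bash
python3 - <<'E'
from h import *
a=snap("scene","s1.png"); b=snap("top","t1.png")
c=np.hstack([cv2.resize(a[160:290,225:375],None,fx=2.6,fy=2.6,interpolation=3),cv2.resize(b[120:228,250:400],(390,338),interpolation=3)])
cv2.imwrite("pics/c1.png",c[:,:,::-1])
def rect(mask,n,z):
    ys,xs=np.nonzero(mask); P=np.array([at(n,(y,x),z)[:2] for y,x in zip(ys,xs)])
    (c,s,a)=cv2.minAreaRect((P*1000).astype(np.float32)); return np.round(c,1),np.round(s,1),round(a,1),len(P)
for l,z in [("cover_mid",.111),("gearbox_top",.085),("housing",.04),("mat",.003),("jar_mid",.09),("mug_mid",.085)]:
  for n in ("top","scene"):
    for q in r.outline_of(l,n): print(l,n,np.round(q["point"]),round(q["score"],2),rect(q["mask"],n,z))
E
```

```text
cover_mid top [104. 285.] 0.91 (array([791.6, 161.7]), array([ 75.2, 187.8]), 70.6, 1291)
cover_mid top [292. 240.] 0.9 (array([193.4, 306.9]), array([ 73.5, 182.4]), 31.1, 1324)Traceback (most recent call last):
  File "<stdin>", line 10, in <module>
  File "<stdin>", line 6, in rect
  File "h.py", line 11, in at
    o,d=ray(n,p); return o+d*(z-o[2])/d[2]
        ~~~^^^^^
  File "h.py", line 9, in ray
    K,o,A=model(n); d=np.linalg.inv(K)@np.array([p[1],p[0],1.]); return o,A@np.array([d[0],-d[1],-d[2]])
          ~~~~~^^^
  File "h.py", line 5, in model
    m=r.camera_model(n); K=np.array(m["intrinsics"]); o=np.array(m["origin"]); A=np.array(m["attitude"])
ValueError: time passes only in moves, steps and waits
```

View pics/c1.png

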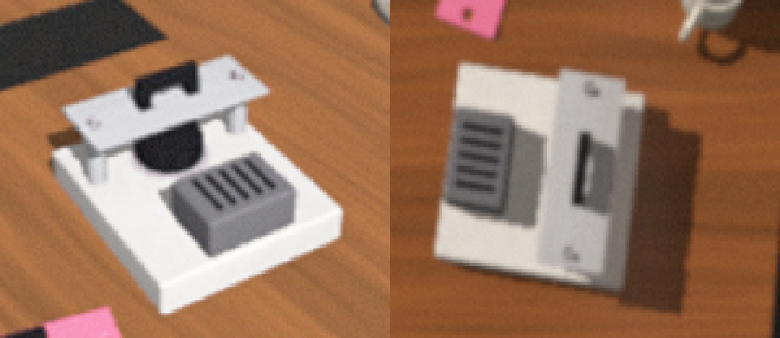

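The crop shows the bare aluminium plate with a black handle on the two stand-offs, and the black cap beneath it. So that is the right one.

```bash
cat >> h.py <<'E'
import functools
model=functools.lru_cache(None)(model)
def world(mask,n,z):
    ys,xs=np.nonzero(mask); K,o,A=model(n); d=np.linalg.inv(K)@np.stack([xs,ys,np.ones(len(xs))]); d=A@(d*np.array([[1],[-1],[-1]]))
    return (o[:,None]+d*(z-o[2])/d[2])[:2].T
def rect(mask,n,z):
    P=world(mask,n,z); c,s,a=cv2.minAreaRect((P*1000).astype(np.float32)); return np.round(c,1),np.round(s,1),round(a,1),len(P)
E
python3 - <<'E'
from h import *
for n in ("top","scene"):
  model(n); snap(n,n+"2.png")
  for l,z in [("cover_mid",.111),("cover_handle",.145),("gearbox_top",.085),("housing",.04),("mat",.003),("jar_mid",.09),("mug_mid",.085)]:
    for q in r.outline_of(l,n): print(l,n,np.round(q["point"]),round(q["score"],2),*rect(q["mask"],n,z))
E
```

```text
cover_mid top [294. 239.] 0.93 [191.9 306.7] [ 77.  186.7] 30.9 1446
cover_mid top [174. 322.] 0.9 [556.8  49.2] [ 81.5 201. ] 81.0 1573
cover_mid top [104. 286.] 0.59 [791.9 161.3] [ 76.9 187.7] 71.0 1329
cover_mid top [233. 225.] 0.58 [376.  356.5] [65.7 55. ] 63.7 318
cover_handle top [178. 321.] 0.74 [551.8  49.4] [ 78.5 195.8] 81.9 1572
cover_handle top [100. 290.] 0.73 [783.4 158.8] [ 73.5 181.6] 71.4 1246
cover_handle top [290. 240.] 0.59 [196. 301.] [ 75.1 185. ] 31.7 1528
gearbox_top top [175. 296.] 0.77 [555.7  98.3] [233.4 205. ] 82.4 2986
housing top [174. 295.] 0.73 [561.3  99.1] [240.6 214.4] 81.3 3148
mat top [205. 421.] 0.84 [ 483.9 -283.4] [149.4 249.9] 83.1 3245
jar_mid top [234. 227.] 0.88 [376.5 360.7] [62.9 59.4] 45.7 322
jar_mid top [174. 324.] 0.19 [560.   48.5] [ 80.5 202.2] 81.6 1513
cover_mid scene [196. 288.] 0.69 [558.7  49. ] [ 99.5 204.3] 83.2 1405
cover_mid scene [304. 229.] 0.66 [867.3 260.2] [ 73.  169.7] 71.1 2499
cover_mid scene [226. 451.] 0.6 [317.8 390.9] [ 91.  171.7] 30.2 1340
cover_handle scene [198. 293.] 0.94 [586.9  88.9] [ 96.8 193.7] 80.1 1460
cover_handle scene [225. 447.] 0.71 [362.8 409. ] [ 80.8 159.3] 32.2 1217
cover_handle scene [300. 225.] 0.64 [880.1 288.1] [ 68.9 160.4] 70.7 2443
gearbox_top scene [242. 309.] 0.66 [586.6 149.4] [281.7 255.6] 82.0 4756
housing scene [250. 423.] 0.71 [369.9 366.5] [163.5  57.8] 28.0 881
housing scene [240. 304.] 0.61 [568.2 103.3] [298.3 240.1] 81.4 4681
mat scene [175. 246.] 0.72 [ 484.  -277.7] [160.7 254. ] 81.7 1693
mat scene [214. 291.] 0.51 [518.7   2.2] [99.3 77.6] 50.4 431
jar_mid scene [250. 422.] 0.88 [422.7 396. ] [151.4  56.8] 27.9 881
mug_mid scene [217. 196.] 0.96 [772.3 -65.6] [181.2 101.3] 70.5 1176
```

```bash
cat >> h.py <<'E'
def delta(target,jaw_az_deg=None):
    s=r.read_state(); p=np.array(s["tool_pos"]); M=R.from_rotvec(s["eef_rot"]).as_matrix()
    d=M.T@(np.array(target)-p)*100
    out="t %.2f pos %s d_tool cm %s w %.4f F %s q %s"%(s["time_s"],p.round(4),d.round(2),s["width"],np.round(s["ft_force"],1),np.round(s["joint_pos"],2))
    az=np.degrees(np.arctan2(M[1,1],M[0,1])); out+=" jaw_az %.2f tilt %.3f"%(az,np.degrees(np.arccos(-M[2,2])))
    if jaw_az_deg is not None:
        e=(jaw_az_deg-az+90)%180-90; out+=" spin %.4f"%(-np.radians(e))   # tool z down
        t=np.radians(e); Rz=np.array([[np.cos(t),-np.sin(t),0],[np.sin(t),np.cos(t),0],[0,0,1]])
        out+=" d_after_spin %s"%((Rz@M).T@(np.array(target)-p)*100).round(2)
    print(out)
E
python3 - <<'E'
from h import *
im=cv2.imread("pics/top2.png"); im2=cv2.imread("pics/scene2.png")
def rc(c,yaw,lx,ly0,ly1,z):
    t=np.radians(yaw); x=np.array([np.cos(t),np.sin(t)]);y=np.array([-x[1],x[0]])
    return [np.r_[np.array(c)+x*a+y*b,z] for a,b in((-lx,ly0),(lx,ly0),(lx,ly1),(-lx,ly1))]
out=[]
for n,I,sl in(("top",im,(slice(110,270),slice(250,480))),("scene",im2,(slice(150,290),slice(200,370)))):
    f=4; B=cv2.resize(I,None,fx=f,fy=f,interpolation=3)
    for P,col in((rc((.5565,.0493),-8.7,.1,-.04,.04,.111),(0,0,255)),(rc((.554,.0497),-8.7,.105,-.07,.17,.04),(0,255,0)),(rc((.484,-.281),-7,.125,-.075,.075,.003),(0,255,255)),(rc((.5565,.0493),-8.7,.035,-.007,.007,.145),(255,0,0)),(rc((.573,.1755),-8.7,.05,-.0375,.0375,.085),(255,0,255))):
        q=np.array([proj(n,p)[::-1] for p in P])*f+f/2; cv2.polylines(B,[q.astype(np.int32)],True,col,1)
    B=B[sl[0].start*f:sl[0].stop*f,sl[1].start*f:sl[1].stop*f]; k=min(800/B.shape[1],600/B.shape[0],1)
    cv2.imwrite("pics/ov_%s.png"%n,cv2.resize(B,None,fx=k,fy=k))
delta([.5565,.0493,.23],81.3)
E
```

```text
t 2.05 pos [0.2071 0.6425 0.2313] d_tool cm [-51.46 -45.74   0.13] w 0.0853 F [ 0.4  0.2 -0.1] q [-1.37  0.48  0.02  1.56 -0.01  1.11 -0.08] jaw_az 72.13 tilt 0.001 spin -0.1600 d_after_spin [-43.51 -53.35   0.13]
```

View pics/ov_top.png

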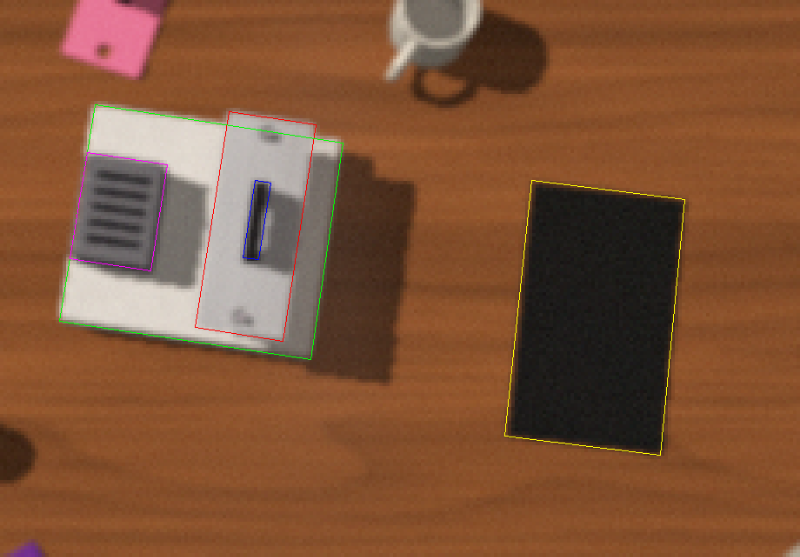

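View pics/ov_scene.png

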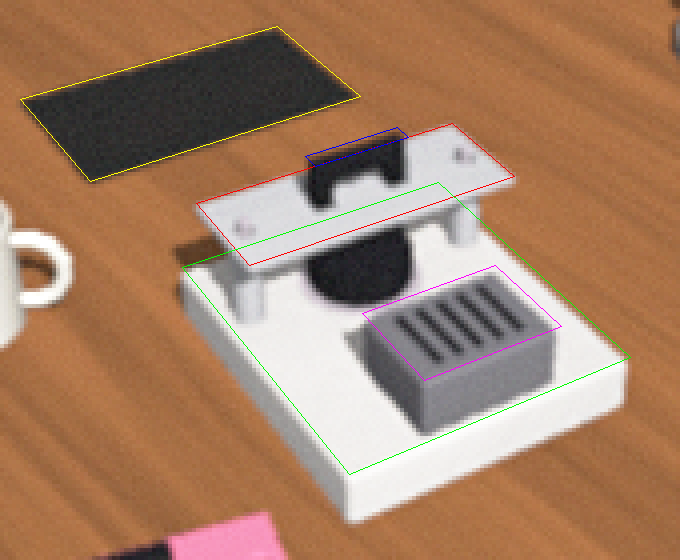

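Call:
{"op": "send_rows", "data": {"commands": "60 0 0 0 -0.16; 60 -3.0 -3.6 0 0; 60 -3.6 -4.4 0 0; 60 -3.6 -4.4 0 0; 60 -3.6 -4.4 0 0; 60 -3.6 -4.4 0 0; 60 -3.6 -4.4 0 0; 60 -3.6 -4.4 0 0", "force": 60}}

```text
time_s: 3.05
tool_pos: [0.4057, 0.3071, 0.2317]
eef_rot: [0.238, 3.132, 0.001]
ft_force: [0.3, 0.6, -0.1]
width: 0.0511
```

Call:
{"op": "send_rows", "data": {"commands": "60 -3.6 -4.4 0 0; 60 -3.6 -4.4 0 0; 60 -3.6 -4.4 0 0; 60 -3.6 -4.4 0 0; 60 -2.5 -3.0 0 0; 60 -1.5 -2.0 0 0; 60 0 0 0 0; 60 0 0 0 0"}}

```text
time_s: 4.05
tool_pos: [0.5521, 0.0587, 0.2312]
eef_rot: [-0.236, -3.132, -0.001]
ft_force: [-0.4, 0.8, -0.1]
width: 0.0511
```

```bash
python3 - <<'E'
from h import *
delta([.5565,.0493,.122],81.3)
E
```

```text
t 4.05 pos [0.5521 0.0587 0.2312] d_tool cm [-0.58 -0.87 10.92] w 0.0511 F [-0.4  0.8 -0.1] q [-0.46  0.28  0.3   1.86 -0.1   1.01  1.3 ] jaw_az 81.36 tilt 0.045 spin 0.0011 d_after_spin [-0.58 -0.87 10.92]
```

Call:
{"op": "send_rows", "data": {"commands": "60 -0.6 -0.9 0 0; 60 0 0 2.5 0; 60 0 0 3 0; 60 0 0 2.5 0; 60 0 0 2 0; 60 0 0 1.2 0; 60 0 0 0 0; 60 0 0 0 0"}}

```text
time_s: 5.05
tool_pos: [0.5578, 0.0478, 0.1201]
eef_rot: [0.238, 3.131, 0.001]
ft_force: [-0.1, -0.0, 0.2]
width: 0.0511
```

```bash
python3 - <<'E'
from h import *
delta([.5565,.0493,.119],81.3)
a=snap("scene","s3.png"); cv2.imwrite("pics/c3.png",cv2.resize(a[90:290,180:400],None,fx=3,fy=3,interpolation=3)[:,:,::-1])
E
```

```text
t 5.05 pos [0.5578 0.0478 0.1201] d_tool cm [0.15 0.13 0.11] w 0.0511 F [-0.1 -0.   0.2] q [-0.41  0.43  0.27  1.95 -0.16  0.78  1.37] jaw_az 81.31 tilt 0.075 spin 0.0001 d_after_spin [0.15 0.13 0.11]
```

View pics/c3.png

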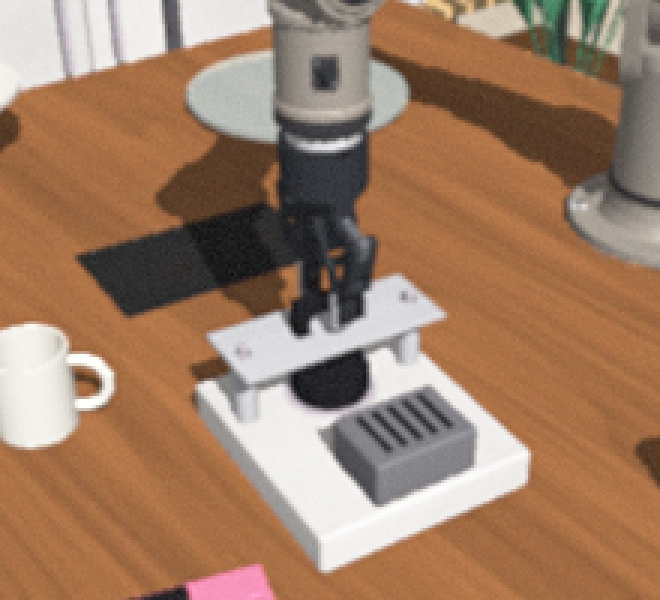

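The open fingers straddle the handle beam (around crop px 325,300). Closing now.

Call:
{"op": "send_rows", "data": {"commands": "60 0.1 0.1 0.1 0; 30 0 0 0 0; 0 0 0 0 0; 0 0 0 0 0; 0 0 0 0 0; 0 0 0 0 0; 0 0 0 0 0; 0 0 0 0 0", "force": 70}}

```text
time_s: 6.1
tool_pos: [0.5565, 0.0491, 0.1185]
eef_rot: [0.238, 3.132, 0.001]
ft_force: [-0.2, 2.1, 2.7]
width: 0.013
```

```bash
python3 - <<'E'
from h import *
delta([.5565,.0493,.119],81.3)
E
```

```text
t 6.10 pos [0.5565 0.0491 0.1185] d_tool cm [-0.    0.02 -0.05] w 0.0130 F [-0.2  2.1  2.7] q [-0.41  0.43  0.27  1.95 -0.16  0.78  1.37] jaw_az 81.32 tilt 0.028 spin 0.0003 d_after_spin [-0.    0.02 -0.05]
```

Call:
{"op": "send_rows", "data": {"commands": "0 0 0 -0.5 0; 0 0 0 -0.8 0; 0 0 0 -1 0; 0 0 0 -1 0; 0 0 0 -1 0; 0 0 0 -1 0; 0 0 0 -0.5 0; 0 0 0 0 0"}}

```text
time_s: 7.1
tool_pos: [0.5565, 0.0489, 0.1767]
eef_rot: [0.238, 3.132, 0.0]
ft_force: [0.9, 0.2, -2.1]
width: 0.0126
```

```bash
python3 - <<'E'
from h import *
delta([.484,-.281,.19],83)
a=snap("scene","s4.png"); cv2.imwrite("pics/c4.png",cv2.resize(a[90:290,180:400],None,fx=3,fy=3,interpolation=3)[:,:,::-1])
E
```

```text
t 7.10 pos [0.5565 0.0489 0.1767] d_tool cm [  2.18 -33.7   -1.35] w 0.0126 F [ 0.9  0.2 -2.1] q [-0.43  0.35  0.29  1.91 -0.13  0.9   1.34] jaw_az 81.30 tilt 0.038 spin -0.0296 d_after_spin [  3.17 -33.62  -1.35]
```

View pics/c4.png

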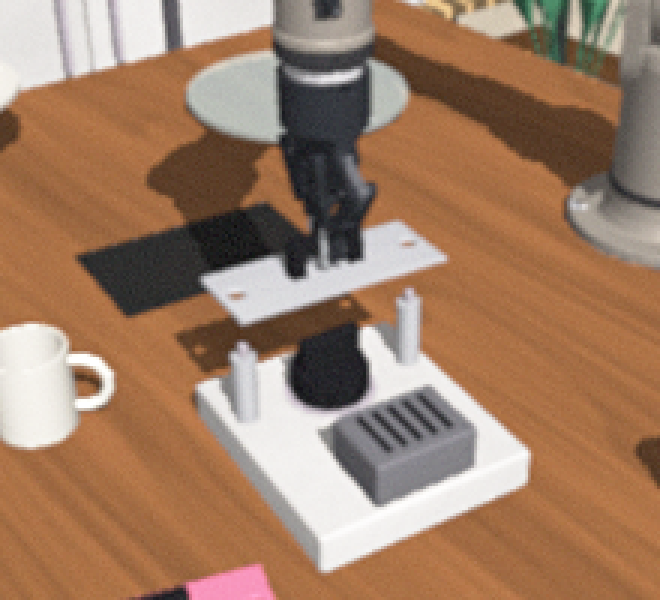

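Plate lifted level, clear of both pins, with the cap visible below. Carrying it to the mat.

Call:
{"op": "send_rows", "data": {"commands": "0 0.2 -2 0 -0.03; 0 0.4 -4 0 0; 0 0.5 -5 0 0; 0 0.5 -5.6 0 0; 0 0.5 -5.6 0 0; 0 0.5 -5 0 0; 0 0.3 -4 0 0; 0 0.2 -2 0 0"}}

```text
time_s: 8.15
tool_pos: [0.4832, -0.2796, 0.1759]
eef_rot: [-0.197, -3.135, 0.001]
ft_force: [0.2, 0.4, -2.8]
width: 0.0128
```

Call:
{"op": "send_rows", "data": {"commands": "0 0 -0.4 0 0; 0 0 0 0.8 0; 0 0 0 1.5 0; 0 0 0 2 0; 0 0 0 2 0; 0 0 0 1.5 0; 0 0 0 0.8 0; 0 0 0 0 0"}}

```text
time_s: 9.15
tool_pos: [0.4839, -0.2805, 0.0897]
eef_rot: [-0.191, -3.135, -0.001]
ft_force: [0.5, 0.7, -2.4]
width: 0.0127
```

```bash
python3 - <<'E'
from h import *
delta([.484,-.281,.0145],83)
a=snap("scene","s5.png"); cv2.imwrite("pics/c5.png",cv2.resize(a[60:260,150:370],None,fx=3,fy=3,interpolation=3)[:,:,::-1])
E
```

```text
t 9.15 pos [ 0.4839 -0.2805  0.0897] d_tool cm [-0.02 -0.05  7.52] w 0.0127 F [ 0.5  0.7 -2.4] q [ 0.14  0.49  0.35  1.97 -0.24  0.72  2.09] jaw_az 83.03 tilt 0.057 spin 0.0006 d_after_spin [-0.02 -0.05  7.52]
```

View pics/c5.png

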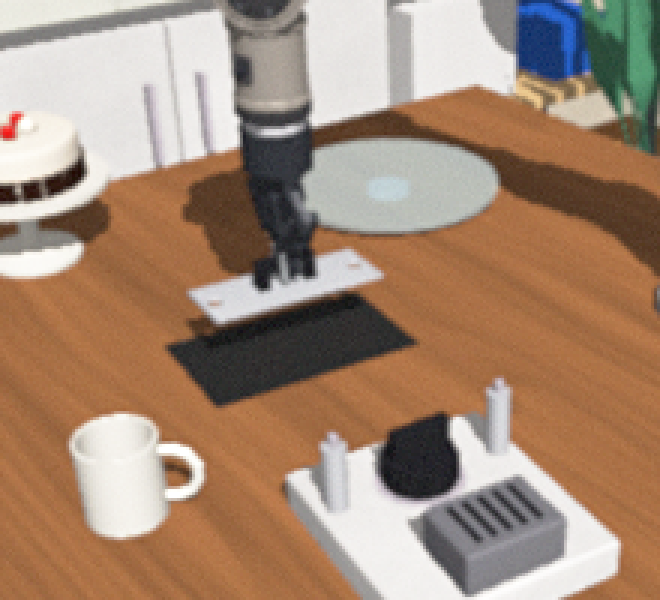

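Plate held level over the mat. Lowering, slowly at the end.

Call:
{"op": "send_rows", "data": {"commands": "0 0 0 1.5 0; 0 0 0 1.5 0; 0 0 0 1.5 0; 0 0 0 1.2 0; 0 0 0 0.6 0; 0 0 0 0.4 0; 0 0 0 0.3 0; 0 0 0 0.2 0"}}

```text
time_s: 10.2
tool_pos: [0.4843, -0.2809, 0.0184]
eef_rot: [0.191, 3.135, -0.0]
ft_force: [-0.1, -0.0, -1.3]
width: 0.0129
```

Call:
{"op": "send_rows", "data": {"commands": "0 0 0 0.1 0; 0 0 0 0.1 0; 0 0 0 0.1 0; 0 0 0 0.1 0; 0 0 0 0 0; 0 0 0 0 0; 0 0 0 0 0; 0 0 0 0 0"}}

```text
time_s: 11.2
tool_pos: [0.4842, -0.2806, 0.015]
eef_rot: [0.191, 3.135, 0.001]
ft_force: [-3.2, 2.5, 7.3]
width: 0.0129
```

```bash
python3 - <<'E'
from h import *
delta([.484,-.281,.0145],83)
E
```

```text
t 11.20 pos [ 0.4842 -0.2806  0.015 ] d_tool cm [ 0.02 -0.05  0.05] w 0.0129 F [-3.2  2.5  7.3] q [ 0.19  0.61  0.29  2.   -0.3   0.58  2.14] jaw_az 83.03 tilt 0.036 spin 0.0005 d_after_spin [ 0.02 -0.05  0.05]
```

Call:
{"op": "send_rows", "data": {"commands": "15 0 0 0 0; 30 0 0 0 0; 60 0 0 0 0; 60 0 0 0 0; 60 0 0 -1 0; 60 0 0 -2 0; 60 0 0 -4 0; 60 0 0 -5 0"}}

```text
time_s: 12.2
tool_pos: [0.4835, -0.2805, 0.1354]
eef_rot: [-0.191, -3.134, -0.001]
ft_force: [1.5, -0.2, -0.3]
width: 0.0517
```

Call:
{"op": "send_rows", "data": {"commands": "60 0 0 -5 0; 60 0 0 -3 0; 60 0 4 0 0; 60 0 5 0 0; 60 0 5 0 0; 60 0 5 0 0; 60 0 3 0 0; 60 0 0 0 0"}}

```text
time_s: 13.2
tool_pos: [0.5111, -0.0596, 0.2148]
eef_rot: [0.184, 3.136, 0.001]
ft_force: [0.2, -1.0, 0.0]
width: 0.0512
```

```bash
python3 - <<'E'
from h import *
delta([.555,.0495,.17],81.3)
for n in ("scene","top"):
    a=snap(n,n+"6.png")
    for l,z in [("cap_bar",.093),("cap_mid",.0705),("cover_mid",.022),("cover_handle",.033)]:
        for q in r.spot_point(l,n): print(l,n,np.round(q["point"],1),round(q["score"],2),at(n,q["point"],z).round(4))
    for q in r.outline_of("cover_mid",n): print("plate",np.round(q["point"]),round(q["score"],2),*rect(q["mask"],n,.007))
    s={"scene":(slice(140,290),slice(200,400)),"top":(slice(120,270),slice(260,460))}[n]
    cv2.imwrite("pics/c6_%s.png"%n,cv2.resize(a[s],None,fx=4,fy=4,interpolation=3)[:,:,::-1])
E
```

```text
t 13.20 pos [ 0.5111 -0.0596  0.2148] d_tool cm [-3.08 11.34  4.49] w 0.0512 F [ 0.2 -1.   0. ] q [-0.28  0.23  0.32  1.97 -0.09  0.95  1.54] jaw_az 83.30 tilt 0.060 spin 0.0349 d_after_spin [-2.68 11.44  4.49]
cap_bar scene [198.3 288.5] 0.72 [0.5458 0.0326 0.093 ]
cap_bar scene [167.2 249.4] 0.45 [ 0.5342 -0.1797  0.093 ]
cap_mid scene [208.6 287.5] 0.77 [0.5589 0.0444 0.0705]
cover_mid scene [295.8 230.7] 0.88 [0.8228 0.1756 0.022 ]
cover_mid scene [221.8 450.5] 0.75 [0.1968 0.3386 0.022 ]
cover_handle scene [292.7 221.6] 0.87 [0.8379 0.164  0.033 ]
cover_handle scene [167.8 247.7] 0.77 [ 0.4864 -0.2708  0.033 ]
cover_handle scene [216.1 447.6] 0.64 [0.1941 0.3245 0.033 ]
plate [225. 451.] 0.65 [183.3 326.9] [102.2 202.3] 30.7 1302
plate [302. 229.] 0.61 [827.9 175.5] [ 86.4 201.5] 71.3 2534
plate [173. 242.] 0.58 [ 488.3 -287.4] [ 99.3 199.9] 84.4 743
plate [211. 288.] 0.45 [506.5 -12.7] [147.9  77.7] 50.4 641
cap_bar top [177.3 325.4] 0.62 [0.5497 0.0417 0.093 ]
cover_mid top [ 99.4 286. ] 0.92 [0.8265 0.1734 0.022 ]
cover_mid top [289.9 238.7] 0.87 [0.1902 0.3222 0.022 ]
cover_mid top [201.7 423.2] 0.76 [ 0.4784 -0.2851  0.022 ]
cover_handle top [204.6 419.3] 0.93 [ 0.4678 -0.2695  0.033 ]
cover_handle top [ 99.3 285.3] 0.78 [0.8235 0.1751 0.033 ]
cover_handle top [289.7 236.3] 0.77 [0.1918 0.3283 0.033 ]
cover_handle top [198.6 422.6] 0.31 [ 0.4877 -0.2809  0.033 ]
plate [292. 240.] 0.75 [184.  321.7] [ 79.5 199. ] 31.4 1452
plate [200. 422.] 0.68 [ 485.6 -284. ] [ 81.8 202.6] 83.0 1425
plate [101. 284.] 0.61 [824.3 166.6] [ 81.7 202.6] 71.1 1331
```

View pics/c6_scene.png

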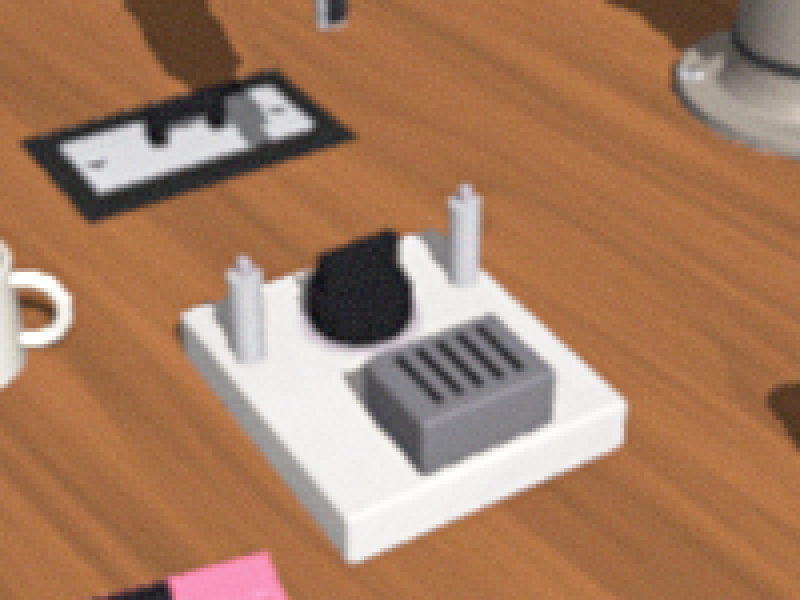

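View pics/c6_top.png

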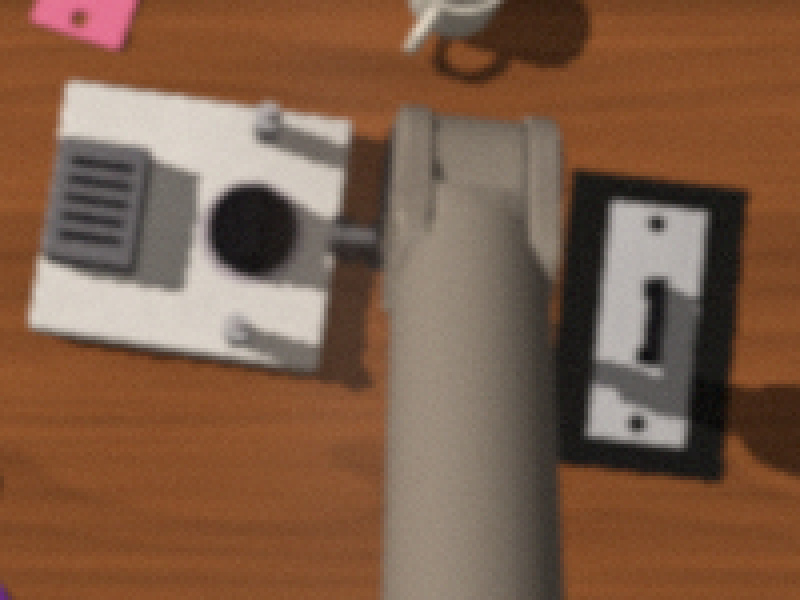

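The plate lies flat on the mat, handle up, with a margin on every side (top crop: plate centre about (648,325) inside the mat). Next I find the cap's position and the bar's yaw by fitting its silhouette in both views.

```bash
cat > fit.py <<'E'
from h import *
for n in("scene","top"): model(n)
S=4
def pts(c,yaw,kind):
    t=np.linspace(0,2*np.pi,40)
    if kind=="skirt": return [(c[0]+.0365*np.cos(a),c[1]+.0365*np.sin(a),z) for z in(.04,.069) for a in t]
    x=np.array([np.cos(yaw),np.sin(yaw)]);y=np.array([-x[1],x[0]])
    return [(*(np.array(c)+x*a+y*b),z) for a in(-.03,.03) for b in(-.007,.007) for z in(.069,.101)]
def sil(n,c,yaw,win):
    m=np.zeros(((win[1]-win[0])*S,(win[3]-win[2])*S),np.uint8)
    for k in("skirt","bar"):
        q=np.array([proj(n,p)[::-1] for p in pts(c,yaw,k)]); q=(q+.5-[win[2],win[0]])*S
        cv2.fillConvexPoly(m,cv2.convexHull(q.astype(np.int32)),1)
    return m
def dark(n,f,win,th=60):
    im=cv2.imread("pics/"+f)[win[0]:win[1],win[2]:win[3]].max(2); im=cv2.resize(im,None,fx=S,fy=S,interpolation=3)
    m=(im<th).astype(np.uint8); k,l,st,_=cv2.connectedComponentsWithStats(m); i=1+np.argmax(st[1:,4]); return (l==i).astype(np.uint8)
E
python3 - <<'E'
from fit import *
from scipy.optimize import minimize
wins={"scene":(190,232,270,310),"top":(160,195,306,334)}
D={n:dark(n,n+"6.png",wins[n]) for n in wins}
print({n:D[n].sum()/16 for n in D})
for use in (("scene",),("scene","top")):
  res=[]
  for deg in range(-90,90,10):
    def f(v): return sum((sil(n,v[:2]/1000,np.radians(v[2]),wins[n])!=D[n]).sum()/D[n].sum() for n in use)
    o=minimize(f,[555,49.5,deg],method="Nelder-Mead",options=dict(initial_simplex=[[555,49.5,deg],[559,49.5,deg],[555,53.5,deg],[555,49.5,deg+8]],maxfev=60)); res.append((round(o.fun,3),*o.x.round(1)))
  print(use,sorted(res)[:6])
v=np.array(sorted(res)[0][1:])
for n in wins:
    a=np.dstack([D[n]*255,sil(n,v[:2]/1000,np.radians(v[2]),wins[n])*255,cv2.resize(cv2.imread("pics/"+n+"6.png")[wins[n][0]:wins[n][1],wins[n][2]:wins[n][3],1],None,fx=S,fy=S)])
    cv2.imwrite("pics/fit_%s.png"%n,cv2.resize(a,None,fx=3,fy=3))
E
```

```text
{'scene': np.float64(528.0), 'top': np.float64(355.0)}
('scene',) [(np.float64(0.199), np.float64(553.9), np.float64(47.7), np.float64(14.1)), (np.float64(0.199), np.float64(554.1), np.float64(48.0), np.float64(16.2)), (np.float64(0.199), np.float64(554.2), np.float64(47.7), np.float64(17.1)), (np.float64(0.201), np.float64(554.1), np.float64(47.5), np.float64(15.3)), (np.float64(0.201), np.float64(555.0), np.float64(48.0), np.float64(14.2)), (np.float64(0.217), np.float64(553.5), np.float64(46.4), np.float64(51.5))]
('scene', 'top') [(np.float64(0.362), np.float64(554.9), np.float64(47.0), np.float64(16.3)), (np.float64(0.365), np.float64(554.2), np.float64(47.2), np.float64(20.0)), (np.float64(0.366), np.float64(555.0), np.float64(46.8), np.float64(16.2)), (np.float64(0.367), np.float64(554.3), np.float64(47.2), np.float64(9.6)), (np.float64(0.368), np.float64(555.8), np.float64(46.9), np.float64(7.3)), (np.float64(0.386), np.float64(554.0), np.float64(46.7), np.float64(52.9))]
```

View pics/fit_scene.png

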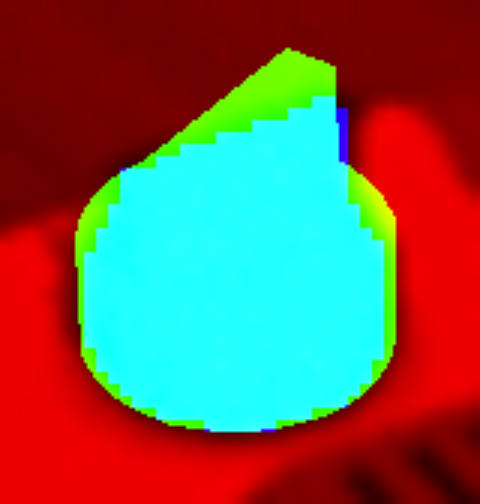

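```bash
python3 - <<'E'
from fit import *
f=12; wins={"scene":(185,235,265,315),"top":(155,200,300,345)}; out=[]
for n in wins:
    w=wins[n]; im=cv2.imread("pics/"+n+"6.png")[w[0]:w[1],w[2]:w[3]]
    im=np.clip(255*(im/255.)**.6,0,255).astype(np.uint8)
    B=cv2.resize(im,(600,600) if 0 else (390,390),interpolation=3); k=390/(w[1]-w[0]); row=[B.copy()]
    for yaw in(-8.7,):
        C=B.copy()
        for kind in("skirt","bar"):
            P=pts((.5545,.0485),np.radians(yaw),kind); q=((np.array([proj(n,p)[::-1] for p in P])+.5-[w[2],w[0]])*k).astype(np.int32)
            for x in q: cv2.circle(C,tuple(int(i) for i in x),2,(0,255,255) if kind=="bar" else (0,255,0),-1)
        row.append(C)
    out.append(np.hstack(row))
cv2.imwrite("pics/z1.png",out[0]);cv2.imwrite("pics/z2.png",out[1])
E
```

```text
(no output)
```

View pics/z1.png

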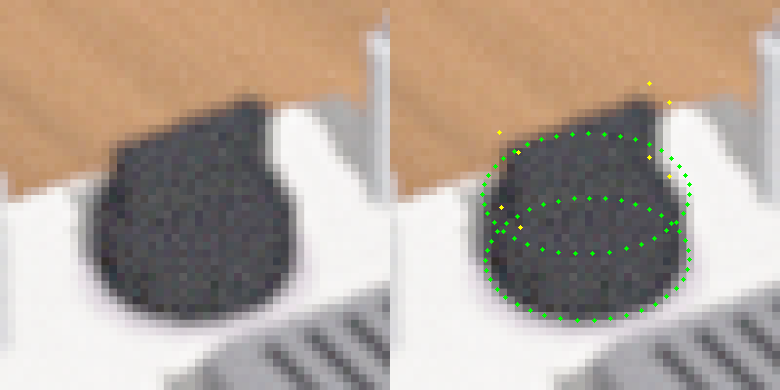

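View pics/z2.png

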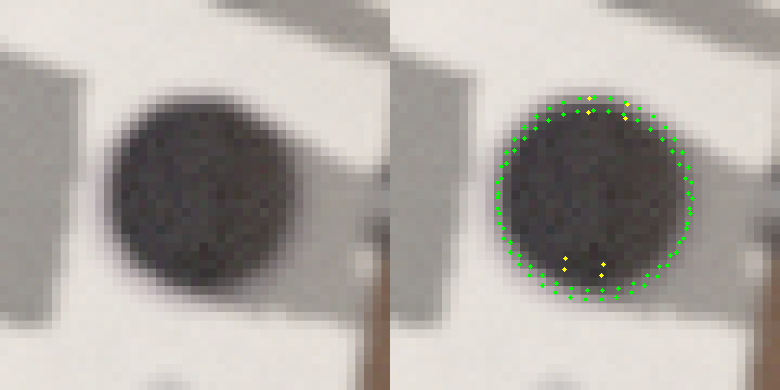

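```bash
python3 - <<'E'
from fit import *
w=(185,235,265,315); n="scene"
D=dark(n,"scene6.png",w,85); T=dark("top","top6.png",(160,195,306,334),85)
res=[]
H=D.sum(); print(H/16)
for yaw in range(-90,90,6):
    best=None
    for h in(0,.004):
      B=np.zeros_like(D)
      for k in("skirt","bar"):
        P=pts((.556,.050),np.radians(yaw),k); P=[(p[0],p[1],p[2]-(h if p[2]>.1 else 0)) for p in P]
        q=(np.array([proj(n,p)[::-1] for p in P])+.5-[w[2],w[0]])*S
        cv2.fillConvexPoly(B,cv2.convexHull(q.astype(np.int32)),1)
      for du in range(-6,7):
        for dv in range(-8,9):
          e=(np.roll(B,(dv,du),(0,1))!=D).sum()/H
          if best is None or e<best[0]: best=(round(float(e),4),yaw,h,du/4,dv/4)
    res.append(best)
for x in sorted(res)[:8]: print(x)
E
```

```text
560.0
(0.1145, 6, 0.004, -0.5, -0.5)
(0.1198, 12, 0.004, -0.25, -0.5)
(0.1203, 0, 0.004, -0.5, -0.25)
(0.1251, -6, 0.004, -0.5, 0.0)
(0.1259, -12, 0.004, -0.5, -0.25)
(0.132, 18, 0.004, -0.25, -0.5)
(0.1357, -18, 0.004, -0.5, -0.25)
(0.1432, 24, 0.004, -0.25, -0.5)
```

```bash
python3 - <<'E'
from fit import *
wins={"scene":(190,235,268,313),"top":(160,196,306,342)}
o=[]
for n in wins:
    w=wins[n]; A=np.mean([r.camera(n).astype(float) for _ in range(10)],0); np.save("pics/avg_%s.npy"%n,A)
    a=A[w[0]:w[1],w[2]:w[3]].mean(2); print(n,np.percentile(a,[1,5,20,50]).round(1))
    lo=a.min(); a=np.clip((a-lo)/(35),0,1)*255
    o.append(cv2.resize(a.astype(np.uint8),(390,390),interpolation=cv2.INTER_CUBIC))
cv2.imwrite("pics/z3.png",np.hstack(o))
E
```

```text
scene [ 28.2  33.5  38.8 120.2]
top [ 22.8  25.2  29.  125.9]
```

View pics/z3.png

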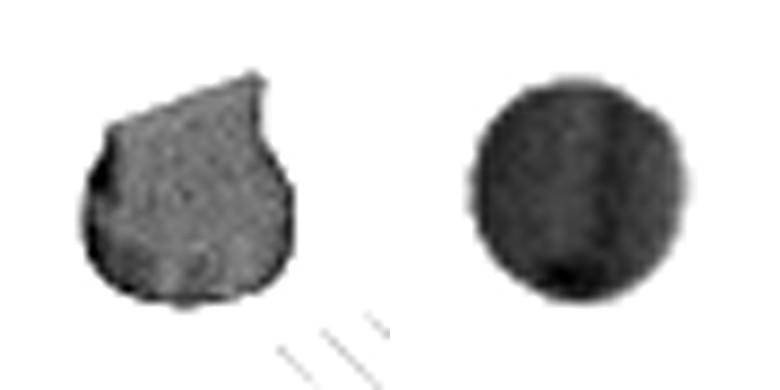

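```bash
python3 - <<'E'
from h import *
print(at("top",(177.05,322.85),.067))
f=45/390
a,b=[at("scene",(190+y*f-.5,268+x*f-.5),.101) for x,y in((112,125),(250,75))]
print(a,b,np.degrees(np.arctan2(*(b-a)[1::-1])), np.linalg.norm(b-a))
f=36/390
a,b=[at("top",(160+y*f-.5,306+(x-390)*f-.5),.07) for x,y in((618,120),(598,240))]
print(a,b,np.degrees(np.arctan2(*(a-b)[1::-1])))
for p in ((.556,.05,.101),): print(proj("scene",p))
delta([.556,.049,.17],81.3)
E
```

```text
[0.55424141 0.04938264 0.067     ]
[0.58593933 0.04946909 0.101     ] [0.53598946 0.05497795 0.101     ] 173.70641954760404 0.05025273249651206
[0.57502687 0.03743027 0.07      ] [0.53878455 0.0434643  0.07      ] -9.452536870319918
[199.98483882 289.42201922]
t 14.80 pos [ 0.5108 -0.0624  0.2143] d_tool cm [-3.13 11.61  4.43] w 0.0511 F [ 0.6 -0.5  0.6] q [-0.28  0.23  0.32  1.97 -0.09  0.95  1.54] jaw_az 83.02 tilt 0.001 spin 0.0300 d_after_spin [-2.78 11.7   4.43]
```

Call:
{"op": "send_rows", "data": {"commands": "60 0 0 0 0.022; 60 -0.5 2 0 0; 60 -0.5 2.5 0 0; 60 -0.5 2.5 0 0; 60 -0.5 2.5 0 0; 60 -0.5 1.7 0 0; 60 0 0.5 0 0; 60 0 0 0 0"}}

```text
time_s: 15.8
tool_pos: [0.5522, 0.0496, 0.2141]
eef_rot: [-0.226, -3.133, 0.001]
ft_force: [-0.0, -0.5, -0.2]
width: 0.0513
```

```bash
python3 - <<'E'
from h import *
delta([.5545,.0495,.076],81.7)
E
```

```text
t 15.80 pos [0.5522 0.0496 0.2141] d_tool cm [-0.24  0.02 13.81] w 0.0513 F [-0.  -0.5 -0.2] q [-0.42  0.3   0.27  1.88 -0.1   0.97  1.32] jaw_az 81.76 tilt 0.031 spin 0.0010 d_after_spin [-0.24  0.02 13.81]
```

Call:
{"op": "send_rows", "data": {"commands": "60 -0.2 0 1.5 0; 60 0 0 2.5 0; 60 0 0 2.5 0; 60 0 0 2.5 0; 60 0 0 2 0; 60 0 0 1.5 0; 60 0 0 1.2 0; 60 0 0 0 0"}}

```text
time_s: 16.8
tool_pos: [0.5538, 0.0492, 0.0765]
eef_rot: [-0.226, -3.132, 0.001]
ft_force: [-0.4, -0.1, 0.2]
width: 0.051
```

```bash
python3 - <<'E'
from h import *
delta([.5545,.0495,.076],81.7)
a=snap("scene","s7.png"); cv2.imwrite("pics/c7.png",cv2.resize(a[110:260,200:380],None,fx=4,fy=4,interpolation=3)[:,:,::-1])
E
```

```text
t 16.80 pos [0.5538 0.0492 0.0765] d_tool cm [-0.07  0.04  0.05] w 0.0510 F [-0.4 -0.1  0.2] q [-0.38  0.49  0.23  1.98 -0.17  0.69  1.38] jaw_az 81.74 tilt 0.085 spin 0.0007 d_after_spin [-0.07  0.04  0.05]
```

View pics/c7.png

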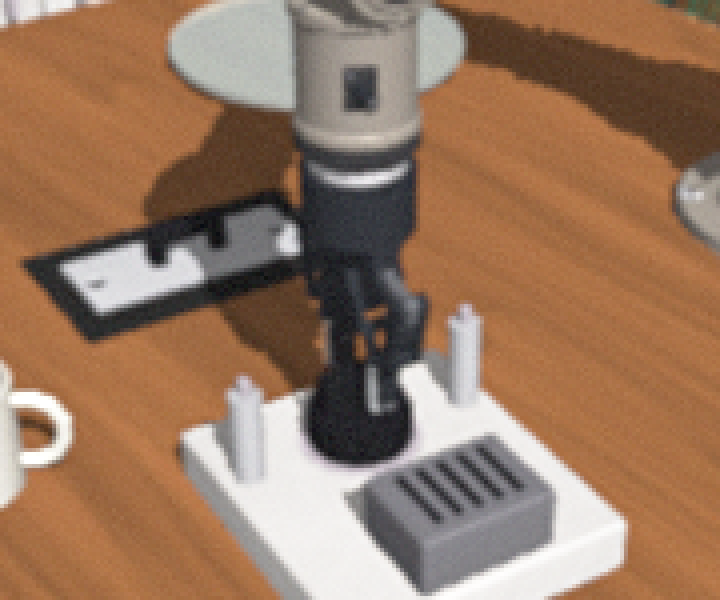

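The fingers straddle the bar between the stand-offs (crop px around 365,370). Closing.

Call:
{"op": "send_rows", "data": {"commands": "40 0 0 0 0; 20 0 0 0 0; 0 0 0 0 0; 0 0 0 0 0; 0 0 0 0 0; 0 0 0 0 0; 0 0 0 0 0; 0 0 0 0 0", "force": 80}}

```text
time_s: 17.85
tool_pos: [0.5554, 0.0507, 0.0782]
eef_rot: [0.224, 3.132, 0.002]
ft_force: [0.4, 3.6, 7.1]
width: 0.0125
```

```bash
python3 - <<'E'
from h import *
delta([.5545,.0495,.076],81.7); print(r.read_state()["torque"])
E
```

```text
t 17.85 pos [0.5554 0.0507 0.0782] d_tool cm [ 0.07 -0.13  0.22] w 0.0125 F [0.4 3.6 7.1] q [-0.38  0.49  0.23  1.98 -0.17  0.69  1.38] jaw_az 81.81 tilt 0.147 spin 0.0019 d_after_spin [ 0.07 -0.13  0.22]
[ 0.77482911 -0.06081934 -0.02850541]
```

Call:
{"op": "send_rows", "data": {"commands": "0 0 0.1 -0.2 0; 0 0 0 0 -0.03; 0 0 0 0 -0.04; 0 0 0 0 -0.04; 0 0 0 0 -0.04; 0 0 0 0 -0.04; 0 0 0 0 -0.04; 0 0 0 0 0"}}

```text
time_s: 18.85
tool_pos: [0.554, 0.051, 0.0791]
eef_rot: [0.134, -3.138, -0.002]
ft_force: [1.1, 6.8, -0.7]
width: 0.0123
```

```bash
python3 - <<'E'
from h import *
delta([.5545,.0495,.076],81.7); print(r.read_state()["torque"])
E
```

```text
t 18.85 pos [0.554  0.051  0.0791] d_tool cm [-0.04 -0.15  0.31] w 0.0123 F [ 1.1  6.8 -0.7] q [-0.33  0.48  0.17  1.97 -0.12  0.69  1.56] jaw_az 94.89 tilt 0.091 spin 0.2303 d_after_spin [-0.07 -0.14  0.31]
[ 1.46932354 -0.2429688  -0.90045906]
```

Call:
{"op": "send_rows", "data": {"commands": "0 0 0 0 -0.03; 0 0 0 0 -0.03; 0 0 0 0 -0.03; 0 0 0 0 -0.03; 0 0 0 0 0; 0 0 0 0 0; 0 0 0 0 0; 0 0 0 0 0"}}

```text
time_s: 19.85
tool_pos: [0.5541, 0.0502, 0.079]
eef_rot: [0.322, -3.124, 0.0]
ft_force: [1.1, 3.0, -7.2]
width: 0.0127
```

```bash
python3 - <<'E'
from h import *
delta([.5545,.0495,.076],81.7); print(r.read_state()["torque"])
a=snap("scene","s8.png"); cv2.imwrite("pics/c8.png",cv2.resize(a[170:240,250:340],None,fx=8,fy=8,interpolation=3)[:,:,::-1])
E
```

```text
t 19.85 pos [0.5541 0.0502 0.079 ] d_tool cm [-0.02 -0.07  0.3 ] w 0.0127 F [ 1.1  3.  -7.2] q [-0.31  0.48  0.14  1.97 -0.1   0.69  1.66] jaw_az 101.78 tilt 0.046 spin 0.3505 d_after_spin [-0.04 -0.06  0.3 ]
[ 0.84417951 -0.55692974 -2.16811069]
```

View pics/c8.png

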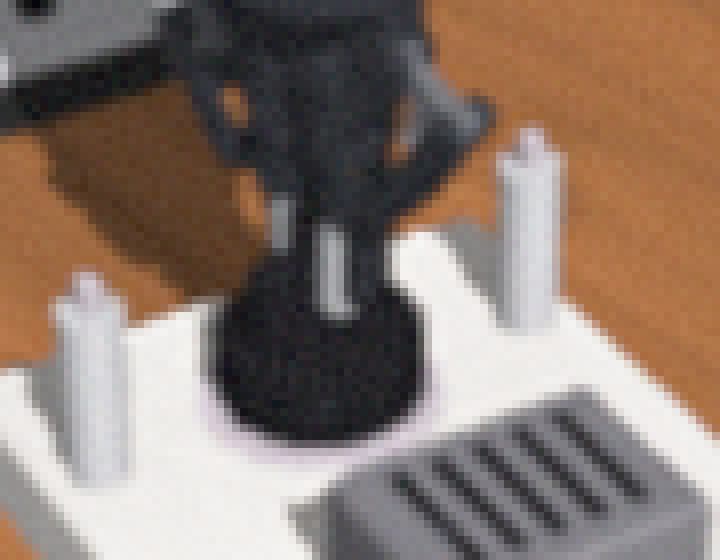

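Anticlockwise: the torque climbs to 2.2 N m at about 20°, so it looks locked that way. Trying clockwise.

Call:
{"op": "send_rows", "data": {"commands": "0 0 0 0 0.05; 0 0 0 0 0.07; 0 0 0 0 0.07; 0 0 0 0 0.07; 0 0 0 0 0.07; 0 0 0 0 0.07; 0 0 0 0 0.07; 0 0 0 0 0.07"}}

```text
time_s: 20.9
tool_pos: [0.5549, 0.0513, 0.0799]
eef_rot: [0.514, 3.098, -0.001]
ft_force: [1.2, 4.0, -1.9]
width: 0.0124
```

```bash
python3 - <<'E'
from h import *
delta([.5545,.0495,.076],81.7); print(r.read_state()["torque"])
E
```

```text
t 20.90 pos [0.5549 0.0513 0.0799] d_tool cm [-0.02 -0.18  0.39] w 0.0124 F [ 1.2  4.  -1.9] q [-0.42  0.49  0.28  1.98 -0.2   0.7   1.22] jaw_az 71.17 tilt 0.066 spin -0.1837 d_after_spin [ 0.02 -0.18  0.39]
[ 0.82209822 -0.3943875   0.02853424]
```

Call:
{"op": "send_rows", "data": {"commands": "0 0 0 0 0.1; 0 0 0 0 0.1; 0 0 0 0 0.1; 0 0 0 0 0.1; 0 0 0 0 0.1; 0 0 0 0 0.1; 0 0 0 0 0.1; 0 0 0 0 0"}}

```text
time_s: 21.9
tool_pos: [0.5558, 0.0533, 0.0801]
eef_rot: [1.541, 2.736, 0.003]
ft_force: [3.6, 7.2, -3.1]
width: 0.0125
```

```bash
python3 - <<'E'
from h import *
delta([.5545,.0495,.076],81.7); print(r.read_state()["torque"])
a=snap("scene","s9.png"); cv2.imwrite("pics/c9.png",cv2.resize(a[170:240,250:340],None,fx=8,fy=8,interpolation=3)[:,:,::-1])
E
```

```text
t 21.90 pos [0.5558 0.0533 0.0801] d_tool cm [-0.25 -0.31  0.41] w 0.0125 F [ 3.6  7.2 -3.1] q [-0.56  0.52  0.46  1.99 -0.34  0.71  0.65] jaw_az 31.23 tilt 0.143 spin -0.8810 d_after_spin [ 0.08 -0.39  0.41]
[ 1.7759189  -0.78756426  0.08814035]
```

View pics/c9.png

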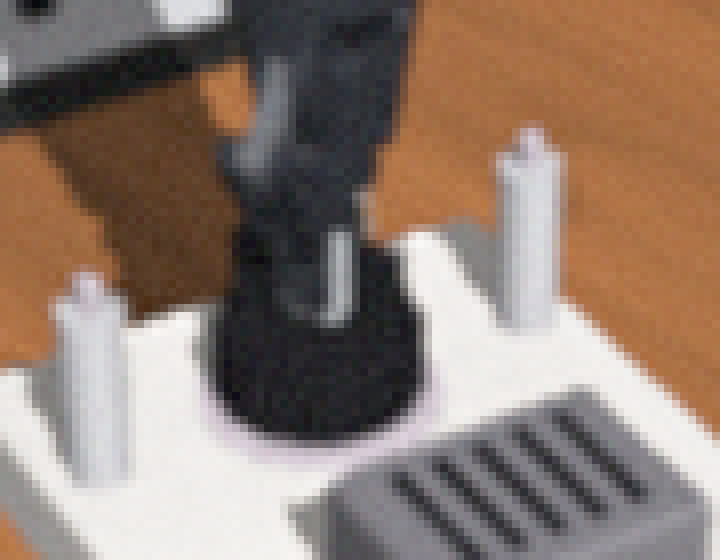

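Clockwise runs free (torque about 0), and the picture shows the bar turned with the jaws. Turning further, with a small shift to relieve the side force.

Call:
{"op": "send_rows", "data": {"commands": "0 0.1 0.2 0 0; 0 0 0 0 0.08; 0 0 0 0 0.08; 0 0 0 0 0.08; 0 0 0 0 0.08; 0 0 0 0 0; 0 0 0 0 0; 0 0 0 0 0"}}

```text
time_s: 22.95
tool_pos: [0.5565, 0.054, 0.0798]
eef_rot: [1.96, 2.455, 0.002]
ft_force: [2.9, 5.0, -1.8]
width: 0.0122
```

```bash
python3 - <<'E'
from h import *
delta([.5545,.0495,.076],81.7); print(r.read_state()["torque"])
E
```

```text
t 22.95 pos [0.5565 0.054  0.0798] d_tool cm [-0.4  -0.3   0.38] w 0.0122 F [ 2.9  5.  -1.8] q [-0.62  0.54  0.54  1.99 -0.41  0.72  0.4 ] jaw_az 12.79 tilt 0.078 spin -1.2027 d_after_spin [ 0.13 -0.48  0.38]
[ 1.38273534 -0.63816006  0.05887519]
```

Call:
{"op": "send_rows", "data": {"commands": "0 0 0 -0.1 0; 0 0 0 -0.1 0; 0 0 0 -0.1 0; 0 0 0 -0.1 0; 0 0 0 0 0; 0 0 0 0 0; 0 0 0 0 0; 0 0 0 0 0"}}

```text
time_s: 23.95
tool_pos: [0.557, 0.0535, 0.0839]
eef_rot: [1.96, 2.453, 0.002]
ft_force: [4.5, 4.3, -2.8]
width: 0.0125
```

```bash
python3 - <<'E'
from h import *
delta([.5545,.0495,.076],81.7); print(r.read_state()["torque"])
E
```

```text
t 23.95 pos [0.557  0.0535 0.0839] d_tool cm [-0.33 -0.33  0.79] w 0.0125 F [ 4.5  4.3 -2.8] q [-0.63  0.53  0.55  1.99 -0.41  0.73  0.39] jaw_az 12.77 tilt 0.130 spin -1.2031 d_after_spin [ 0.19 -0.43  0.79]
[ 1.05602947 -0.87768719  0.02164595]
```

Call:
{"op": "send_rows", "data": {"commands": "0 0 0 -0.3 0; 0 0 0 -0.5 0; 0 0 0 -0.8 0; 0 0 0 -1 0; 0 0 0 -1 0; 0 0 0 -1 0; 0 0 0 -0.8 0; 0 0 0 -0.3 0"}}

```text
time_s: 24.95
tool_pos: [0.5559, 0.0524, 0.1409]
eef_rot: [1.967, 2.449, 0.001]
ft_force: [-0.2, 0.3, -1.5]
width: 0.0124
```

```bash
python3 - <<'E'
from h import *
delta([.5565,.0535,.18],81.7); print(r.read_state()["torque"])
a=snap("scene","s10.png"); cv2.imwrite("pics/c10.png",cv2.resize(a[110:260,200:380],None,fx=4,fy=4,interpolation=3)[:,:,::-1])
E
```

```text
t 24.95 pos [0.5559 0.0524 0.1409] d_tool cm [ 0.1   0.09 -3.91] w 0.0124 F [-0.2  0.3 -1.5] q [-0.68  0.45  0.61  1.95 -0.34  0.84  0.33] jaw_az 12.44 tilt 0.037 spin -1.2087 d_after_spin [-0.05  0.12 -3.91]
[-0.03192816 -0.01766508 -0.00920872]
```

View pics/c10.png

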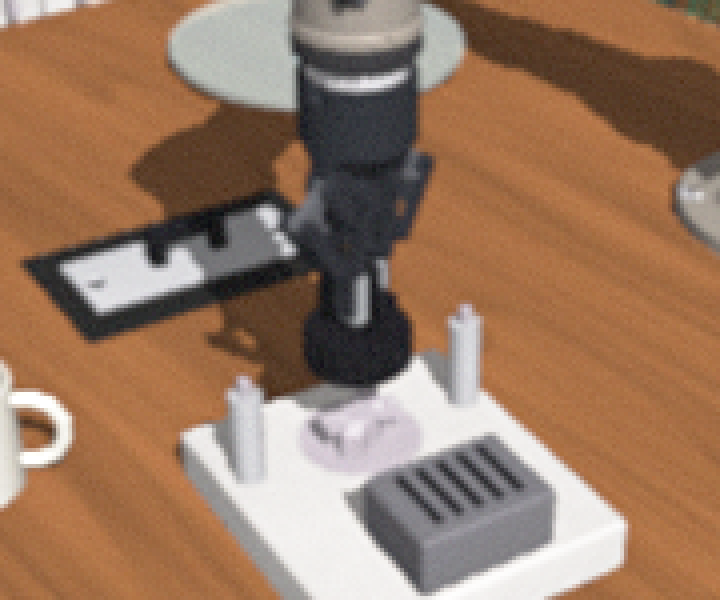

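The cap is off and held upright, and the hub below is exposed. Raising it to 10 cm above the seat, then holding.

Call:
{"op": "send_rows", "data": {"commands": "0 0 0 -0.5 0; 0 0 0 -1 0; 0 0 0 -1 0; 0 0 0 -0.9 0; 0 0 0 -0.5 0; 0 0 0 0 0; 0 0 0 0 0; 0 0 0 0 0"}}

```text
time_s: 26.0
tool_pos: [0.5554, 0.0524, 0.1789]
eef_rot: [-1.968, -2.449, 0.001]
ft_force: [0.3, -0.8, -2.0]
width: 0.0125
```

Call:
{"op": "send_rows", "data": {"commands": "0 0 0 0 0; 0 0 0 0 0; 0 0 0 0 0; 0 0 0 0 0; 0 0 0 0 0; 0 0 0 0 0; 0 0 0 0 0; 0 0 0 0 0"}}

```text
time_s: 27.0
tool_pos: [0.5557, 0.0524, 0.1793]
eef_rot: [-1.968, -2.449, -0.0]
ft_force: [-0.4, -0.4, -0.6]
width: 0.0127
```

```bash
python3 - <<'E'
from h import *
delta([.5565,.0535,.18],81.7); print(r.read_state()["dq"].round(4))
a=snap("scene","s11.png"); cv2.imwrite("pics/c11.png",cv2.resize(a[80:380,150:480],None,fx=2,fy=2,interpolation=3)[:,:,::-1])
b=snap("top","t11.png")
for q in r.outline_of("cover_mid","top"): print(np.round(q["point"]),round(q["score"],2),*rect(q["mask"],"top",.007))
for l,z in(("cake_mid",.032),("mug_mid",.0425),("jar_mid",.045)):
    for q in r.spot_point(l,"top")[:1]: print(l,at("top",q["point"],z).round(3))
E
```

```text
t 27.00 pos [0.5557 0.0524 0.1793] d_tool cm [ 0.09  0.1  -0.07] w 0.0127 F [-0.4 -0.4 -0.6] q [-0.71  0.4   0.64  1.92 -0.3   0.92  0.3 ] jaw_az 12.43 tilt 0.003 spin -1.2089 d_after_spin [-0.06  0.12 -0.07]
[ 0.0009  0.     -0.0026 -0.0006 -0.0009 -0.0003  0.002 ]
[102. 286.] 0.9 [823.9 165.9] [ 83.8 200.7] 71.0 1310
[199. 421.] 0.76 [ 486.4 -283. ] [ 84.9 204.6] 83.6 1495
[294. 239.] 0.71 [184.6 322.3] [ 80.6 200.9] 31.2 1435
cake_mid [0.568 0.506 0.032]
mug_mid [ 0.773 -0.122  0.042]
jar_mid [0.379 0.371 0.045]
```

View pics/c11.png

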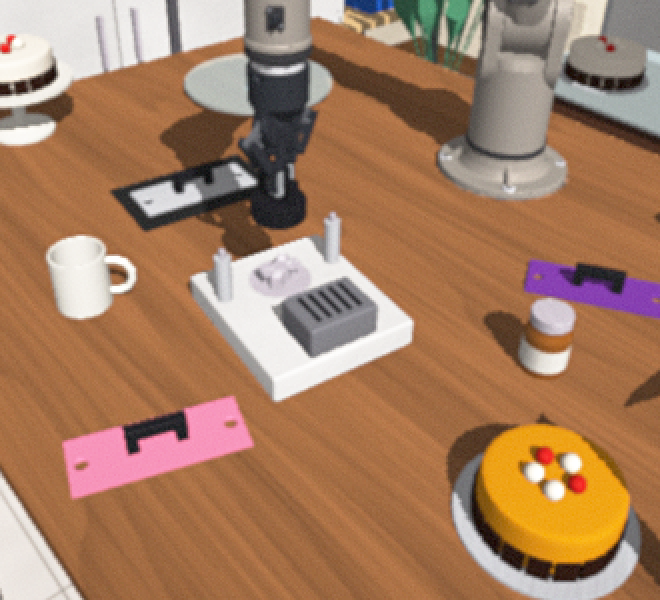

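The cap hangs upright in the gripper (crop px 278,208), clear of everything. The cover is flat on the mat, and the cake, mug and jar are where they were.

```bash
python3 -c "
from bench import r
print(r.job_done())"
```

```text
the job is handed in; nothing more can be done
None
```

The job is done and handed in at about 27 s; the system gave no verdict.

- **Cover:** I lifted the aluminium cover off its pins, set it down on the mat with only a few newtons of push at touchdown, and released it. The last look puts it flat, handle up, about 3 mm from my estimate of the mat's centre.
- **Cap thread:** Anticlockwise locked; the torque rose to 2.2 N m and the bar seemed to slip a few degrees in the jaws. Clockwise ran free with almost no torque, so the thread is reversed. After about 70° it lifted off with no resistance.
- **Final hold:** The cap is about 10 cm above its seat, upright and still. The grip is set to 80 N, with the fingers 12.7 mm apart on the bar, and the last picture shows it clear of everything.
- **Bystanders:** The cake, mug and jar are within about 6 mm of where I first measured them, which I put down to measuring error.

**Checks that disagreed:**
- The scene camera showed some raised edges 2–3 px lower than predicted.
- Estimates of the cap bar's angle spread between about −6° and −9.5°, and two rougher silhouette fits gave about +6° and +16°.
- A sideways force of up to 8 N appeared while turning the cap, so my hub position was a few millimetres off. It disappeared once the cap was lifted.

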